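# Lay the hand-rest bar over a freshly painted plaque

## Task

Lay the long wooden hand-rest bar flat across the two wooden supports of the painting stand, centred on the stand and square to both supports, so that the painter can rest a hand on it. Set it down gently rather than dropping it, and keep off the flower plaque underneath: its paint is wet.

Things in the scene. Friction and masses are not known exactly. Their poses are not given: they have to be found in the camera images.
- rest_bar: Brown wooden bar lying flat and loose on the table, ahead to the right: 240 mm long, 30 wide, 22 thick, about 0.11 kg. Origin: centre of its underside; y along its length, x across, z up. A spare offcut of the same wood, width and thickness lies 10 to 25 cm nearer or farther, but it is only 130 mm long, too short to bridge the stand.
- stand: Fixed wooden stand, ahead to the left: base 120 x 230 x 15 mm (x, y, z) and two upright supports centred at y = -90 and +90 mm, each 24 mm thick (y), 90 long (x), 156 clear between. Their flat tops are 85 mm above the table, with an 8 mm high stop at each end, 74 mm apart. Origin: centre of the base's underside, at table height. The bar lies along its y axis, either way round; z up.
- plaque: The wet plaque: a round white disc, 90 mm across, with a relief flower (red petals, yellow centre), fixed on the stand's base midway between the supports. Origin: centre of its underside, 15 mm above the table. It is 24 mm high, so its top is 39 mm above the table and 46 mm below the support tops.
Mind the look-alikes: they are no part of the job. What is shaped like the rest_bar but pink is not meant.

How it is judged:
By the outcome, as a careful person would: the job done as asked, in the order asked, and still so for the second after the job is handed in, with the robot touching nothing.
It also fails if it takes over 38 s, if anything falls off the work surface, if the arm or the gripper's body presses on something with over 40 N, if the wrist force passes 120 N, or if a joint passes its speed limit or range.

## Robot

A 6-joint arm with a two-finger parallel gripper is mounted at the origin on the work surface. World frame = base frame: x ahead of the robot, y to its left, z up, the work surface at z = 0. Lengths are in m, angles in degrees, forces in N, time in s.
With the tool pointing down it reaches from about 0.25 to 0.725 m from the base axis. Payload 9.7 kg.
Tool frame: the origin (TCP) lies at the very end of the fingers, on their centre line; the grasp point (between the pads) lies 19 mm behind it; z points along the fingers, y is the direction in which the jaws open and shut (so a half turn about z gives the same grasp; the last joint's range is limited). The gripper opens to 85 mm and grips with 20 to 120 N. Pads are 22 mm wide; open, the fingers measure 114 mm over their backs; the gripper's body (76 mm by 85 mm) begins 54 mm behind the grasp point. The pads swing forward as they close: fully open they stand 13 mm farther back than shut.
Start: joints at [-72.995, 4.979, 10.078, 95.1, 0, 90], TCP at [0.161, -0.526, 0.231] pointing down, gripper open.
Joint ranges: [-179.16, 179.16], [-48.56, 103.87], [-65.8, 70.77], [-126.05, 130.52], [-82.76, 87.17], [-180, 180]. Speed limits (degrees/s): [127.2, 127.2, 147.25, 180, 180, 180].

## Interface

Orientations are given as [roll, pitch, yaw] about the fixed x, y, z axes, in that order (R = Rz(yaw) Ry(pitch) Rx(roll)).
In Python, from workcell import bot gives the robot as it stands.
- The arm moves only by the shell command python3 -m pendant 'ROWS' [FORCE]. ROWS is JSON, a list that holds one entry, the list of rows, each a list of 7 numbers: the shift along the tool's x, y, z in cm, then the turn, a rotation vector about the tool's x, y, z in rad, then the opening in per cent of the stroke, from 0 (shut) to 100 (fully open). In form: [[[dx, dy, dz, ax, ay, az, gripper], ...]]. A call has 1 to 5 rows; each row shifts and turns the pose as measured when the row begins, along the tool's axes as they then stand; what a row does not reach is not made up. A row lasts 1/12 s, in which the tool goes at most 41.7 mm and 7.16 degrees, less where a joint would pass 70% of its speed; a pose out of reach is approached as far as the arm can. A call with a gripper value outside its range is refused whole. The fingers move at their own pace and stop on an object; FORCE is the grip in N (left out, the last holds). Time passes only in rows, so rows that do not move let the fingers close. It gives the time, the measured TCP pose, the force and the opening at its end, in the units of the state.
- bot.get_obs(): the state, without advancing time (a new reading comes with each control period).
- bot.camera(name): name is "scene" or "top" or "wrist"; returns the picture (480x640x3 uint8, red, green, blue); there is no depth.
- bot.get_calibration(name): a dict with "intrinsics" (3x3 intrinsics, pixels), "pose" (4x4, takes a point from camera to world coordinates); the wrist camera has in their place "T_tool_cam" (4x4, takes a point from camera to tool coordinates, whose origin is the TCP and whose axes are the flange's). Camera axes: x right, y down, z forward; pixel columns grow to the right and rows downward; lengths in m; the calibration is good to about 2 mm. A picture is of the moment at which its call begins: read the wrist's pose just before it. get_calibration takes no time and is no camera call.
- bot.job_done(): hands the job in, once; it reports no verdict.
Trained networks look in the newest picture that a camera, given by its name, has taken for a name from the list of things; names that differ only in an ending like _2 or _b are one class to them, and where a whole thing is asked for, a point or a joint stands for the part that bears it (a point fixed in the world has none). Each returns a list of dicts, best first, with "confidence" (0 to 1); they miss things now and then, are a little off and sometimes report something else, mostly with a low value. They report only what shows in the picture. A call takes as long as a camera call. They do not tell look-alikes from the thing itself.
- bot.masks_of(camera, thing): "pixels" (480x640 bool, what is visible of it) and "extent" ([left, top, right, bottom] in pixels, round what is visible of it).
- bot.mark_of(camera, thing): "uv" ([column, row] in pixels: a listed point, or the origin of a listed thing).
The state is a dict: "time": time; "q": joint angles; "qd": joint speeds; "joint_efforts": joint torques, N m; "ee_pos": TCP position; "tcp_rot": TCP orientation; "wrist_force": force on the tool from outside, world axes, zero at the start; "torque": the same for the moment, N m; "opening": finger opening in m.
Only numpy, scipy, OpenCV 4.12 (cv2) and the standard library are available. Lean on these libraries where they do the work, as an engineer would, in place of code of your own. Each camera call takes 0.05 s, during which the arm holds its last target. There are 200 camera calls.

## Working session

There is one attempt and no reset: what is moved stays moved. The work goes in short steps, Python scripts to look and compute and a shell command to move; the robot and the scene stay as the last step left them, time stands still between calls to the robot, and variables do not carry over. Pictures are saved under pics/ and viewed, about 8 in all and at most 12, crops included, and the job is handed in when it is done.

```bash
mkdir -p pics; ls; python3 - <<'E'
from workcell import bot
import cv2,numpy as np
o=bot.get_obs();print({k:np.round(v,3).tolist() for k,v in o.items()})
for c in("top","scene"):
    im=bot.camera(c);cv2.imwrite(f"pics/{c}0.png",im[...,::-1])
    K=bot.get_calibration(c);print(c,np.round(K["intrinsics"],1).tolist(),np.round(K["pose"],3).tolist())
    for t in("rest_bar","stand","plaque"):
        for d in bot.masks_of(c,t):
            print(c,t,round(d["confidence"],2),d["extent"],int(d["pixels"].sum()))
        print([(round(d["confidence"],2),np.round(d["uv"]).tolist()) for d in bot.mark_of(c,t)])
print(bot.get_calibration("wrist"))
E
```

```text
pics
{'time': 0.0, 'q': [-72.993, 5.013, 10.034, 95.1, -0.001, 90.001], 'qd': [-0.092, 0.078, 0.038, -0.005, 0.008, -0.08], 'joint_efforts': [0.001, -52.039, 46.48, 0.016, 0.0, -0.0], 'ee_pos': [0.161, -0.526, 0.231], 'tcp_rot': [-179.921, 0.001, 17.006], 'wrist_force': [-0.203, 0.208, -0.752], 'torque': [-0.066, 0.025, -0.065], 'opening': 0.086}
top [[545.3, 0.0, 325.9], [0.0, 545.3, 231.2], [0.0, 0.0, 1.0]] [[0.028, -0.997, 0.066, 0.371], [-1.0, -0.028, 0.009, -0.049], [-0.007, -0.067, -0.998, 1.049], [0.0, 0.0, 0.0, 1.0]]
top rest_bar 0.69 [399.7, 301.7, 521.9, 377.0] 2313
top rest_bar 0.64 [386.5, 199.7, 511.6, 243.7] 1990
[(0.65, [445.0, 223.0]), (0.63, [458.0, 334.0])]
top stand 0.96 [141.0, 171.5, 273.6, 246.1] 7764
top stand 0.41 [186.3, 186.8, 232.2, 235.5] 1701
[(0.6, [210.0, 210.0])]
top plaque 0.55 [185.8, 189.1, 234.4, 236.2] 1735
[(0.97, [208.0, 213.0])]
scene [[623.1, 0.0, 314.6], [0.0, 623.1, 233.4], [0.0, 0.0, 1.0]] [[0.852, 0.362, -0.378, 0.833], [0.523, -0.565, 0.638, -0.701], [0.018, -0.741, -0.671, 0.727], [0.0, 0.0, 0.0, 1.0]]
scene rest_bar 0.84 [80.1, 235.6, 149.7, 363.7] 3092
scene rest_bar 0.8 [201.2, 279.2, 279.3, 415.8] 3399
[(0.96, [118.0, 297.0]), (0.77, [244.0, 346.0])]
scene stand 0.87 [337.4, 115.2, 436.7, 234.5] 6494
[(0.88, [387.0, 183.0])]
scene plaque 0.8 [370.5, 161.0, 416.2, 192.6] 605
[(0.87, [385.0, 178.0])]
{'intrinsics': array([[355.71658142,   0.        , 317.54409101],
       [  0.        , 355.71658142, 239.27123023],
       [  0.        ,   0.        ,   1.        ]]), 'T_tool_cam': array([[ 3.50558452e-04, -9.58253377e-01, -2.85920169e-01,
         7.26057077e-02],
       [ 9.99999209e-01, -9.51170382e-06,  1.25794832e-03,
         1.44287678e-04],
       [-1.20815282e-03, -2.85920383e-01,  9.58252615e-01,
        -1.42038003e-01],
       [ 0.00000000e+00,  0.00000000e+00,  0.00000000e+00,
         1.00000000e+00]])}
```

View pics/top0.png

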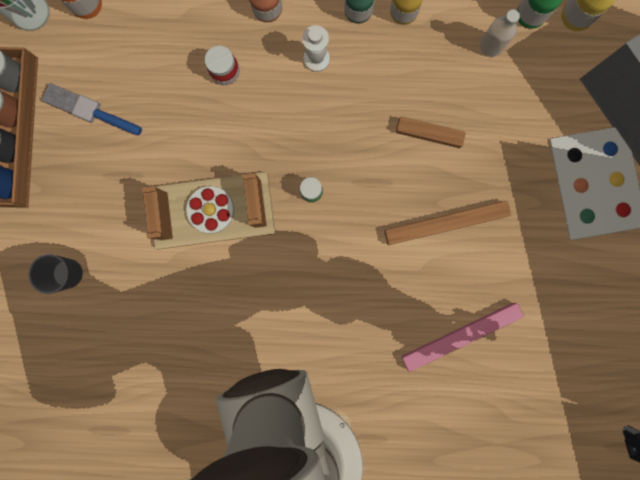

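View pics/scene0.png

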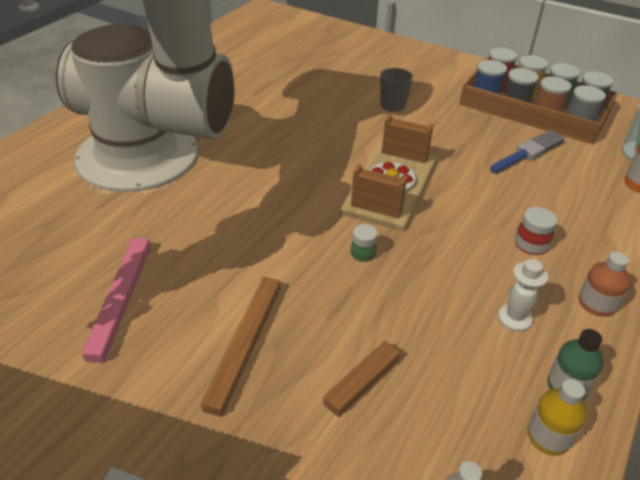

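Top view candidates for the bar:
- Long brown bar at (448,222).
- Short brown offcut at (431,132).
- Pink bar at (462,337).

I choose the long brown one at (448,222), which is at (243,345) in the scene view. The stand is at (209,210), with a small jar at (311,189) between them. Next I fit both poses and take a close crop.

```bash
cat > h.py <<'E'
from workcell import bot
import cv2,numpy as np
from scipy.optimize import minimize
from scipy.spatial.transform import Rotation as R
def box(cx,cy,z0,lx,ly,lz):
    return np.array([[cx+a*lx/2,cy+b*ly/2,z0+c*lz] for a in(-1,1) for b in(-1,1) for c in(0,1)])
BAR=[box(0,0,0,.03,.24,.022)]
OFF=[box(0,0,0,.03,.13,.022)]
STAND=[box(0,0,0,.12,.23,.015)]+[box(0,s*.09,.015,.09,.024,.07) for s in(-1,1)]+[box(t*.041,s*.09,.085,.008,.024,.008) for s in(-1,1) for t in(-1,1)]
def cam(name):
    c=bot.get_calibration(name)
    if name=="wrist":
        o=bot.get_obs();T=np.eye(4);T[:3,:3]=R.from_euler("xyz",o["tcp_rot"],degrees=True).as_matrix();T[:3,3]=o["ee_pos"]
        return c["intrinsics"],T@c["T_tool_cam"]
    return c["intrinsics"],np.array(c["pose"])
def proj(P,C):
    K,T=C;p=(P-T[:3,3])@T[:3,:3]@K.T;return p[:,:2]/p[:,2:]
def world(p,pts,z=0):
    c,s=np.cos(p[2]),np.sin(p[2]);return pts@np.array([[c,s,0],[-s,c,0],[0,0,1]])+[p[0],p[1],z]
def ray(uv,C,z):
    K,T=C;d=T[:3,:3]@np.linalg.solve(K,[uv[0],uv[1],1]);return T[:3,3]+d*(z-T[2,3])/d[2]
def sil(p,model,C,z=0):
    m=np.zeros((480,640),np.uint8)
    for b in model:
        h=cv2.convexHull(np.float32(proj(world(p,b,z),C)))
        cv2.fillConvexPoly(m,np.int32(np.round(h*16)),255,cv2.LINE_AA,4)
    return m/255.
def fit(p0,model,obs,z=0):
    def f(q):
        p=np.array(q)*[.01,.01,.05];e=0
        for C,M in obs:
            s=sil(p,model,C,z);e+=1-np.minimum(s,M).sum()/np.maximum(s,M).sum()
        return e
    s0=np.array(p0)/[.01,.01,.05]
    r=minimize(f,s0,method="Nelder-Mead",options=dict(initial_simplex=np.vstack([s0,s0+np.eye(3)]),xatol=.005,fatol=1e-5))
    r=minimize(f,r.x,method="Nelder-Mead",options=dict(initial_simplex=np.vstack([r.x,r.x+.5*np.eye(3)]),xatol=.005,fatol=1e-5))
    return r.x*[.01,.01,.05],r.fun/len(obs)
def pick(name,thing,uv):
    d=min(bot.masks_of(name,thing),key=lambda d:np.hypot(*(np.argwhere(d["pixels"]).mean(0)[::-1]-uv)))
    return d["pixels"].astype(float)
E
python3 - <<'E'
from h import *
bot.camera("top");bot.camera("scene")
T,S=cam("top"),cam("scene")
for n,m,ut,us,z in(("rest_bar",BAR,(448,222),(243,345),.011),("stand",STAND,(209,210),(387,180),.02)):
    mt,ms=pick("top",n,ut),pick("scene",n,us)
    w=ray(ut,T,z);yaw=np.radians(-100 if n=="rest_bar" else 3)
    yaw=np.radians(10 if n=="rest_bar" else 4)
    for ob in([(T,mt)],[(S,ms)],[(T,mt),(S,ms)]):
        p,e=fit([w[0],w[1],yaw],m,ob);print(n,np.round(p[:2],4),np.degrees(p[2]).round(2),round(e,3))
    im=bot.camera("top")[...,::-1].copy()
    for b in m: cv2.polylines(im,[cv2.convexHull(np.float32(proj(world(p,b),T))).astype(int)],1,(255,255,0),1)
    crop=im[100:250,380:530] if n=="rest_bar" else im[150:260,130:280]
    cv2.imwrite(f"pics/c_{n}.png",cv2.resize(crop,None,fx=2.6,fy=2.6,interpolation=cv2.INTER_CUBIC))
a,b=[cv2.imread(f"pics/c_{n}.png") for n in("rest_bar","stand")]
b=cv2.copyMakeBorder(b,0,a.shape[0]-b.shape[0],0,0,cv2.BORDER_CONSTANT);cv2.imwrite("pics/c.png",np.hstack([a,b]))
print(bot.get_obs()["time"])
E
```

```text
rest_bar [ 0.4619 -0.2688] 15.31 0.066
rest_bar [ 0.4635 -0.269 ] 15.62 0.088
rest_bar [ 0.4625 -0.2692] 15.58 0.083
stand [0.4743 0.1813] 9.39 0.033
stand [0.4744 0.1834] 9.71 0.052
stand [0.4745 0.1818] 9.44 0.043
1.1
```

View pics/c.png

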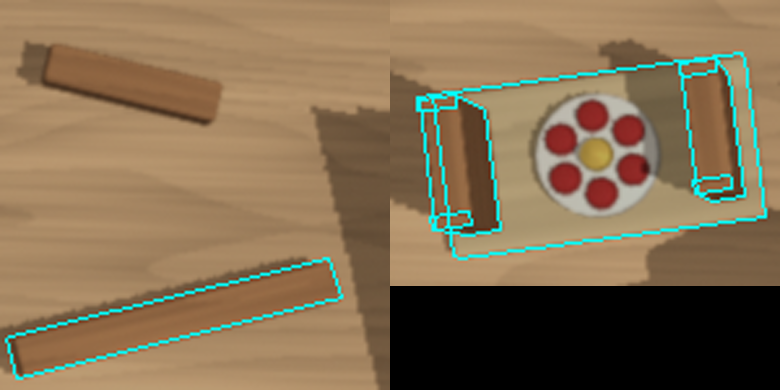

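Crop: the brown long bar matches the 240 mm outline. The offcut above it is clearly shorter. The stand outline also fits. Moving towards the bar.

```bash
python3 -m pendant '[[[3.6,-1.6,0,0,0,0,100],[3.6,-1.6,0,0,0,0,100],[3.6,-1.6,0,0,0,0,100],[3.6,-1.6,0,0,0,0,100],[3.6,-1.6,0,0,0,0,100]]]'
python3 -m pendant '[[[3.6,-1.6,0,0,0,0,100],[3.6,-1.6,0,0,0,0,100],[3.6,-1.6,0,0,0,0,100],[0,0,0,0,0,-0.124,100],[0,0,0,0,0,-0.124,100]]]'
```

```text
time: 1.52
ee_pos: [0.3094, -0.3971, 0.2297]
tcp_rot: [-180.0, 0.1, 16.3]
wrist_force: [0.3, -0.3, 0.4]
opening: 0.0856
time: 1.93
ee_pos: [0.4083, -0.3105, 0.2299]
tcp_rot: [180.0, -0.0, 30.8]
wrist_force: [-0.6, -0.7, 0.1]
opening: 0.0857
```

```bash
for i in 1; do python3 -m pendant '[[[0,0,0,0,0,-0.124,100],[0,0,0,0,0,-0.124,100],[0,0,0,0,0,-0.124,100],[0,0,0,0,0,-0.124,100],[0,0,0,0,0,-0.124,100]]]'
python3 -m pendant '[[[0,0,0,0,0,-0.124,100],[0,0,0,0,0,-0.124,100],[0,0,0,0,0,-0.124,100],[0,0,0,0,0,-0.124,100],[0,0,0,0,0,-0.124,100]]]'; done
python3 - <<'E'
from h import *
C=cam("wrist");im=bot.camera("wrist");o=bot.get_obs();print(o["q"].round(1),o["ee_pos"].round(4))
cv2.imwrite("pics/w1.png",im[...,::-1])
for d in bot.masks_of("wrist","rest_bar"): 
    print(d["confidence"],d["extent"])
    p,e=fit([.4625,-.269,np.radians(15.6)],BAR,[(C,d["pixels"].astype(float))]);print(p[:2],np.degrees(p[2]),e)
E
```

```text
time: 2.35
ee_pos: [0.4102, -0.3082, 0.2299]
tcp_rot: [179.9, -0.0, 66.5]
wrist_force: [-0.2, 0.5, 0.7]
opening: 0.0858
time: 2.77
ee_pos: [0.4103, -0.3081, 0.23]
tcp_rot: [179.9, 0.0, 102.3]
wrist_force: [0.2, -0.3, -0.6]
opening: 0.0856
[-36.9  -0.2   4.6  94.7   0.   40.3] [ 0.4103 -0.3081  0.23  ]
0.86 [360.9, 46.9, 393.4, 290.3]
[ 0.46277039 -0.27157671] 15.296865472855906 0.09292886242215437
0.71 [92.7, 31.7, 214.2, 280.1]
[ 0.4625 -0.269 ] 15.6 1.0
```

View pics/w1.png

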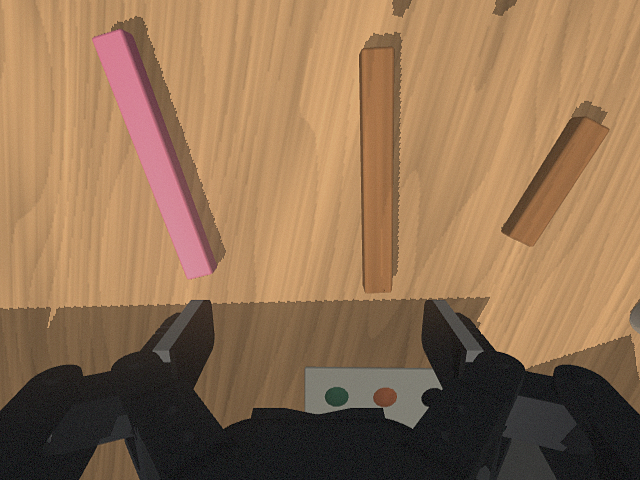

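The wrist view shows the brown bar at (377,168), upright in the image. The pink one is at left (155,155) and the offcut at right (555,180). The wrist fit agrees with the fixed cameras, so I centre over the bar and descend.

```bash
python3 -m pendant '[[[1.3,3.0,0,0,0,0,100],[1.3,3.0,0,0,0,0,100],[0,0,0,0,0,-0.054,100],[0,0,3.5,0,0,0,100],[0,0,3.5,0,0,0,100]]]'
python3 - <<'E'
from h import *
C=cam("wrist");bot.camera("wrist");p0=[.4627,-.2705,np.radians(15.4)]
for d in bot.masks_of("wrist","rest_bar")[:2]:
    p,e=fit(p0,BAR,[(C,d["pixels"].astype(float))]);print(p[:2],np.degrees(p[2]),e,d["extent"])
o=bot.get_obs();print(o["ee_pos"],o["tcp_rot"])
E
```

```text
time: 3.28
ee_pos: [0.4689, -0.2708, 0.1658]
tcp_rot: [179.4, 0.5, 103.7]
wrist_force: [-0.3, 0.5, -0.8]
opening: 0.0852
[ 0.4627 -0.2705] 15.399999999999999 1.0 [0.4, 35.1, 126.5, 328.1]
[ 0.46319719 -0.27096252] 15.131553041409912 0.05951254887685298 [285.5, 61.3, 329.4, 343.5]
[ 0.46603649 -0.2696255   0.16114152] [1.79822968e+02 1.68103872e-01 1.03719516e+02]
```

```bash
python3 -m pendant '[[[0,-0.3,3.0,0,0,-0.026,100],[0,0,3.0,0,0,0,100],[0,0,3.0,0,0,0,100],[0,0,2.5,0,0,0,100],[0,0,0,0,0,0,100]]]'
python3 -c "
from workcell import bot
o=bot.get_obs();print(o['ee_pos'],o['tcp_rot'])"
```

```text
time: 3.8
ee_pos: [0.4656, -0.2728, 0.0517]
tcp_rot: [179.5, 0.5, 104.3]
wrist_force: [-1.2, -0.2, -1.0]
opening: 0.0851
[ 0.46562812 -0.27276521  0.05166433] [179.51271533   0.4908428  104.29480946]
```

```bash
cat > go.py <<'E'
import sys,numpy as np
from workcell import bot
from scipy.spatial.transform import Rotation as R
x,y,z,yaw=map(float,sys.argv[1:]);o=bot.get_obs()
r=R.from_euler("xyz",o["tcp_rot"],degrees=True)
print("at",o["ee_pos"].round(4),o["tcp_rot"].round(2),"cm",(r.inv().apply(np.array([x,y,z])-o["ee_pos"])*100).round(2),"rad",(r.inv()*R.from_euler("xyz",[180,0,yaw],degrees=True)).as_rotvec().round(3),"F",o["wrist_force"].round(1),o["opening"].round(4))
E
python3 go.py .463 -.2707 .004 105.2
```

```text
Traceback (most recent call last):
  File "go.py", line 6, in <module>
    print("at",o["ee_pos"].round(4),o["tcp_rot"].round(2),"cm",(r.inv().apply(np.array([x,y,z])-o["ee_pos"])*100).round(2),"rad",(r.inv()*R.from_euler("xyz",[180,0,yaw],degrees=True)).as_rotvec().round(3),"F",o["wrist_force"].round(1),o["opening"].round(4))
                                                                                                                                                                                                                                           ^^^^^^^^^^^^^^^^^^
AttributeError: 'float' object has no attribute 'round'
```

```bash
sed -i 's/o\["opening"\].round(4)/round(o["opening"],4)/' go.py; python3 go.py .463 -.2707 .004 105.2
```

```text
at [ 0.4656 -0.2728  0.0517] [179.51   0.49 104.29] cm [ 0.31 -0.24  4.76] rad [ 0.008  0.009 -0.016] F [-1.2 -0.2 -1. ] 0.0851
```

```bash
python3 -m pendant '[[[0.3,-0.2,1.0,0.008,0.009,-0.016,100],[0,0,1.2,0,0,0,100],[0,0,1.0,0,0,0,100],[0,0,0.5,0,0,0,100],[0,0,0,0,0,0,100]]]'; python3 go.py .463 -.2707 .004 105.2
```

```text
time: 4.22
ee_pos: [0.466, -0.2726, 0.0197]
tcp_rot: [179.7, 0.2, 105.0]
wrist_force: [-0.5, 0.4, -0.2]
opening: 0.0848
at [ 0.466  -0.2726  0.0197] [179.72   0.24 104.97] cm [ 0.27 -0.25  1.57] rad [ 0.005  0.004 -0.004] F [-0.5  0.4 -0.2] 0.0848
```

```bash
python3 -m pendant '[[[0.3,-0.3,0.5,0.005,0.004,-0.004,100],[0.3,-0.3,0.5,0.002,0.002,0,100],[0.1,-0.1,0.4,0,0,0,100],[0,0,0.2,0,0,0,100],[0,0,0,0,0,0,100]]]'; python3 go.py .463 -.2707 .004 105.2
```

```text
time: 4.63
ee_pos: [0.4573, -0.2676, 0.0039]
tcp_rot: [-179.9, -0.0, 105.2]
wrist_force: [1.5, 0.1, -0.2]
opening: 0.0854
at [ 0.4573 -0.2676  0.0039] [-1.7993e+02 -5.0000e-02  1.0520e+02] cm [-0.45  0.47 -0.01] rad [-0.001 -0.001 -0.   ] F [ 1.5  0.1 -0.2] 0.0854
```

```bash
python3 -m pendant '[[[-0.4,0.4,0,0,0,0,100],[0,0,0,0,0,0,100],[0,0,0,0,0,0,100],[0,0,0,0,0,0,100]]]'; python3 go.py .463 -.2707 .004 105.2
```

```text
time: 4.97
ee_pos: [0.4632, -0.2709, 0.0044]
tcp_rot: [-180.0, 0.0, 105.2]
wrist_force: [-0.4, -0.7, -0.3]
opening: 0.0856
at [ 0.4632 -0.2709  0.0044] [-179.98    0.    105.2 ] cm [ 0.03 -0.01  0.04] rad [-0.  0. -0.] F [-0.4 -0.7 -0.3] 0.0856
```

Good. Close at 40 N.

```bash
python3 -m pendant '[[[0,0,0,0,0,0,30],[0,0,0,0,0,0,10],[0,0,0,0,0,0,10],[0,0,0,0,0,0,10],[0,0,0,0,0,0,10]]]' 40; python3 -m pendant '[[[0,0,0,0,0,0,10],[0,0,0,0,0,0,10],[0,0,0,0,0,0,10]]]'; python3 go.py .463 -.2707 .004 105.2
```

```text
time: 5.38
ee_pos: [0.4636, -0.2712, 0.005]
tcp_rot: [180.0, 0.0, 105.2]
wrist_force: [0.5, -1.1, -0.5]
opening: 0.029
time: 5.63
ee_pos: [0.4635, -0.2711, 0.005]
tcp_rot: [180.0, 0.0, 105.2]
wrist_force: [0.1, 0.2, 1.8]
opening: 0.0292
at [ 0.4635 -0.2711  0.005 ] [1.800e+02 3.000e-02 1.052e+02] cm [ 0.05 -0.03  0.1 ] rad [ 0.  0. -0.] F [0.1 0.2 1.8] 0.0292
```

```bash
python3 -m pendant '[[[0,0,-1,0,0,0,10],[0,0,-3,0,0,0,10],[0,0,-4,0,0,0,10],[0,0,-4,0,0,0,10],[0,0,-4,0,0,0,10]]]'; python3 -m pendant '[[[0,0,-3,0,0,0,10],[0,0,-1,0,0,0,10],[0,0,0,0,0,0,10],[0,0,0,0,0,0,10]]]'; python3 - <<'E'
from h import *
bot.camera("wrist");C=cam("wrist");o=bot.get_obs();z=o["ee_pos"][2]-.005
cv2.imwrite("pics/w2.png",bot.camera("wrist")[...,::-1])
for c in("wrist","top","scene"):
    if c!="wrist": bot.camera(c)
    for d in bot.masks_of(c,"rest_bar"):
        p,e=fit([*o["ee_pos"][:2],np.radians(15.2)],BAR,[(cam(c),d["pixels"].astype(float))],z);print(c,p[:2].round(4),np.degrees(p[2]).round(2),round(e,3),d["extent"])
E
python3 go.py .4745 .182 .23 99.5
```

```text
time: 6.05
ee_pos: [0.4582, -0.268, 0.162]
tcp_rot: [-179.2, -0.7, 105.2]
wrist_force: [1.2, -0.5, -1.4]
opening: 0.0291
time: 6.38
ee_pos: [0.4605, -0.2693, 0.2166]
tcp_rot: [-179.8, -0.1, 105.2]
wrist_force: [0.0, 0.1, -2.3]
opening: 0.0289
wrist [ 0.4588 -0.2669] 15.09 0.173 [271.8, 0.6, 365.8, 413.6]
top [ 0.4582 -0.2664] 14.71 0.536 [394.8, 203.3, 478.5, 240.4]
scene [ 0.4604 -0.2692] 15.2 1.0 [80.6, 237.2, 150.8, 362.1]
scene [ 0.4582 -0.2684] 18.08 0.406 [182.3, 172.0, 273.1, 309.7]
at [ 0.4599 -0.2689  0.2144] [-179.69   -0.29  105.2 ] cm [43.14 13.22 -1.41] rad [-0.006 -0.005  0.099] F [ 0.5  0.6 -1.7] 0.029
```

View pics/w2.png

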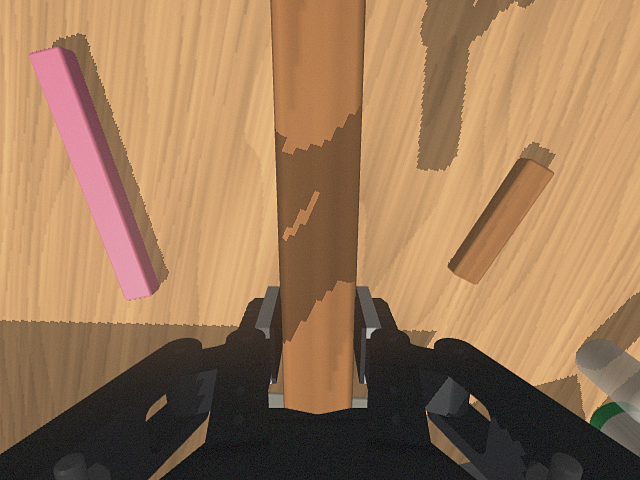

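The wrist view shows the bar centred between the pads (320,340) and in line with the tool. The offcut at (500,220) and the pink bar at (100,170) have not moved. Carrying it over.

```bash
python3 -m pendant '[[[1.8,0.5,-0.3,0,0,0,10],[3.5,1.1,0,0,0,0,10],[3.5,1.1,0,0,0,0,10],[3.5,1.1,0,0,0,0,10],[3.5,1.1,0,0,0,0,10]]]'; python3 -m pendant '[[[3.5,1.1,0,0,0,0,10],[3.5,1.1,0,0,0,0,10],[3.5,1.1,0,0,0,0,10],[3.5,1.1,0,0,0,0,10],[3,1,0,0,0,0,10]]]'; python3 go.py .4745 .182 .2 99.5
```

```text
time: 7.15
ee_pos: [0.4645, -0.1037, 0.2131]
tcp_rot: [-179.3, -0.4, 104.6]
wrist_force: [2.4, 0.4, -0.4]
opening: 0.029
time: 7.57
ee_pos: [0.4712, 0.0834, 0.2113]
tcp_rot: [-179.2, -0.5, 104.5]
wrist_force: [0.7, -0.1, -0.6]
opening: 0.029
at [0.4712 0.0834 0.2113] [-179.17   -0.5   104.53] cm [9.46 2.81 1.17] rad [-0.015 -0.008  0.088] F [ 0.7 -0.1 -0.6] 0.029
```

```bash
python3 -m pendant '[[[3.2,1.0,0,-0.008,-0.004,0,10],[2.8,0.8,0.3,-0.008,-0.004,0.03,10],[1.5,0.4,0.3,0,0,0.03,10],[0.3,0,0.3,0,0,0.03,10],[0,0,0,0,0,0,10]]]';python3 -m pendant '[[[0,0,0,0,0,0,10],[0,0,0,0,0,0,10]]]'; python3 go.py .4745 .182 .15 99.5
python3 - <<'E'
from h import *
o=bot.get_obs();z=o["ee_pos"][2]-.005
for c in("top","scene","wrist"):
    C=cam(c);im=bot.camera(c)[...,::-1];cv2.imwrite(f"pics/h_{c}.png",im);print("P",[(ray(d["uv"],C,.015).round(4),round(d["confidence"],2)) for d in bot.mark_of(c,"plaque")[:1]], "S",[ray(d["uv"],C,0).round(4) for d in bot.mark_of(c,"stand")[:1]])
    for d in bot.masks_of(c,"rest_bar"):
        p,e=fit([*o["ee_pos"][:2],np.radians(9.5)],BAR,[(C,d["pixels"].astype(float))],z)
        if e<.9: print(c,p[:2].round(4),np.degrees(p[2]).round(2),round(e,3),d["extent"])
E
```

```text
time: 7.98
ee_pos: [0.4713, 0.1751, 0.1987]
tcp_rot: [-179.9, -0.1, 99.6]
wrist_force: [0.4, 0.2, -1.0]
opening: 0.0293
time: 8.15
ee_pos: [0.4708, 0.1751, 0.1979]
tcp_rot: [-179.8, -0.0, 99.8]
wrist_force: [-0.1, 0.5, -0.7]
opening: 0.0292
at [0.4708 0.1751 0.1979] [-1.7978e+02 -4.0000e-02  9.9770e+01] cm [0.62 0.5  4.78] rad [-0.004 -0.001  0.005] F [-0.1  0.5 -0.7] 0.0292
P [(array([0.4721, 0.18  , 0.015 ]), 0.78)] S [array([0.4772, 0.1811, 0.    ])]
top [0.4709 0.1714] 9.69 0.569 [189.3, 180.8, 265.0, 204.8]
P [(array([0.4749, 0.1793, 0.015 ]), 0.7)] S [array([0.4679, 0.1967, 0.    ])]
scene [0.4688 0.1788] 10.42 0.318 [369.6, 58.9, 425.6, 133.7]
P [] S []
wrist [0.4705 0.1772] 9.65 0.158 [271.8, 0.0, 366.1, 413.6]
```

View pics/h_wrist.png

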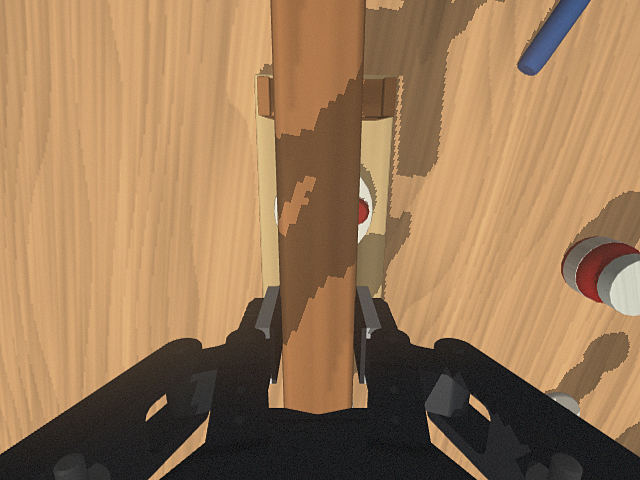

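View pics/h_scene.png

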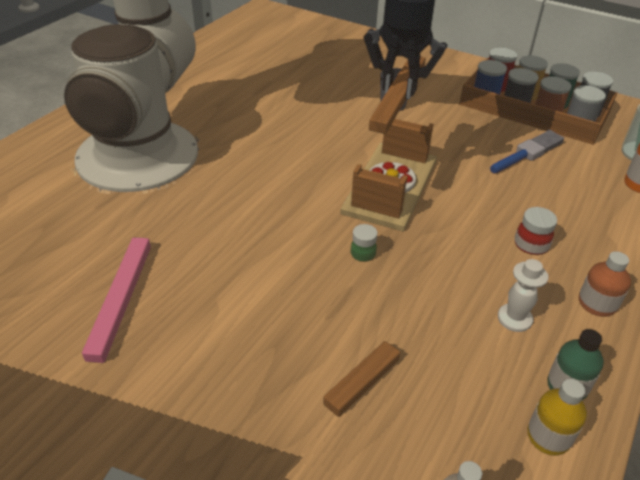

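Wrist view: the stand lies under the bar, with its far support top at (262–395, 75–118) and the plaque partly visible at (365,210). Scene view: the bar is above the stand, and everything else is in place. I overlay the stand model on the wrist picture to refine it.

```bash
python3 - <<'E'
from h import *
bot.camera("wrist");C=cam("wrist");im=cv2.imread("pics/h_wrist.png")
big=cv2.resize(im[40:310,220:440],None,fx=2.2,fy=2.2,interpolation=cv2.INTER_CUBIC)
big0=big.copy()
p=[.4745,.182,np.radians(9.45)]
for b in STAND:
    h=cv2.convexHull(np.float32(proj(world(p,b),C)))
    cv2.polylines(big,[np.int32((h-[220,40]+.5)*2.2)],1,(255,255,0),1)
cv2.imwrite("pics/ov.png",np.hstack([big,big0])[:, :800] if False else cv2.resize(np.hstack([big0[:,:366],big[:,:]]),None,fx=.95,fy=.95))
for d in bot.masks_of("wrist","stand"): print(d["confidence"],d["extent"])
E
```

```text
0.76 [253.4, 74.9, 398.9, 299.2]
```

View pics/ov.png

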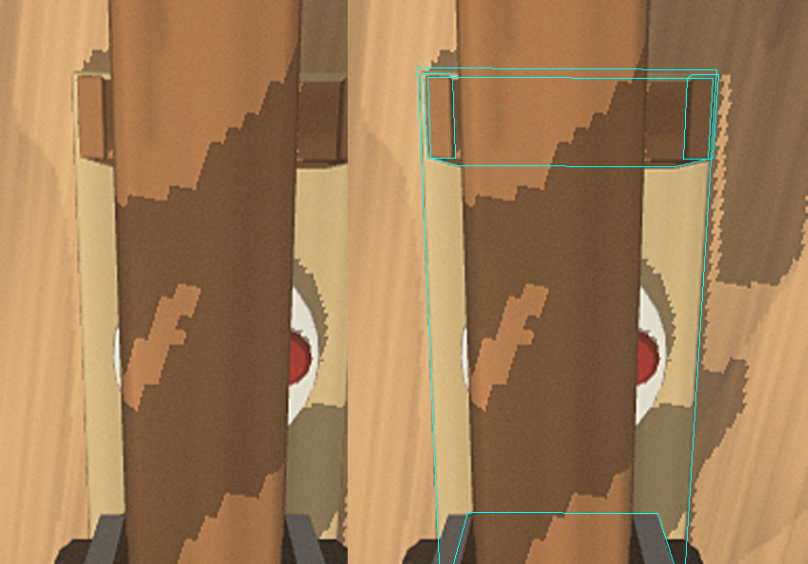

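The overlay agrees to about 1–2 px, with the stand about 1.5 mm nearer in y. I take (0.474, 0.1805), yaw 9.45, which also agrees with the plaque mark. Aligning and descending in steps.

```bash
python3 -m pendant '[[[0.5,0.4,0.5,-0.004,-0.001,0.005,10],[0,0,1.5,0,0,0,10],[0,0,1.5,0,0,0,10],[0,0,1.0,0,0,0,10],[0,0,0,0,0,0,10]]]';python3 -m pendant '[[[0,0,0,0,0,0,10],[0,0,0,0,0,0,10]]]'; python3 go.py .474 .1805 .115 99.5
```

```text
time: 9.27
ee_pos: [0.4754, 0.1828, 0.151]
tcp_rot: [179.8, -0.0, 99.4]
wrist_force: [0.8, -0.1, -1.0]
opening: 0.0288
time: 9.43
ee_pos: [0.4751, 0.183, 0.1507]
tcp_rot: [179.8, -0.0, 99.4]
wrist_force: [0.7, 0.5, -1.5]
opening: 0.0289
at [0.4751 0.183  0.1507] [179.84  -0.    99.38] cm [-0.23 -0.16  3.57] rad [ 0.003 -0.    -0.002] F [ 0.7  0.5 -1.5] 0.0289
```

```bash
python3 -m pendant '[[[-0.2,-0.15,0.5,0.003,0,-0.002,10],[0,0,1.2,0,0,0,10],[0,0,1.0,0,0,0,10],[0,0,0.5,0,0,0,10],[0,0,0,0,0,0,10]]]';python3 -m pendant '[[[0,0,0,0,0,0,10],[0,0,0,0,0,0,10]]]'; python3 go.py .474 .1805 .095 99.5
```

```text
time: 9.85
ee_pos: [0.4747, 0.1809, 0.1172]
tcp_rot: [179.9, -0.0, 99.5]
wrist_force: [0.2, -0.0, -1.1]
opening: 0.0292
time: 10.02
ee_pos: [0.4744, 0.1807, 0.1165]
tcp_rot: [179.9, -0.0, 99.5]
wrist_force: [0.8, -0.5, -1.1]
opening: 0.029
at [0.4744 0.1807 0.1165] [ 1.7993e+02 -2.0000e-02  9.9480e+01] cm [-0.01 -0.04  2.15] rad [ 0.001 -0.    -0.   ] F [ 0.8 -0.5 -1.1] 0.029
```

```bash
cat > chk.py <<'E'
from h import *
import sys
def chk(out,bar,z,boxes={"wrist":(200,20,440,260),"scene":(330,60,450,240)}):
    ims=[]
    for c,(x0,y0,x1,y1) in boxes.items():
        im=bot.camera(c)[...,::-1];C=cam(c);f=480/(y1-y0);big=cv2.resize(im[y0:y1,x0:x1],None,fx=f,fy=f,interpolation=cv2.INTER_CUBIC)
        for p,m,zz,col in(([.474,.1805,np.radians(9.45)],STAND,0,(255,255,0)),(bar,BAR,z,(0,0,255))):
            for b in m: cv2.polylines(big,[np.int32((cv2.convexHull(np.float32(proj(world(p,b,zz),C)))-[x0,y0]+.5)*f)],1,col,1)
        ims.append(big)
    cv2.imwrite(out,np.hstack(ims))
E
python3 - <<'E'
from chk import *
o=bot.get_obs();chk("pics/k1.png",[*o["ee_pos"][:2],np.radians(o["tcp_rot"][2]-90)],o["ee_pos"][2]-.005)
E
```

```text
(no output)
```

View pics/k1.png

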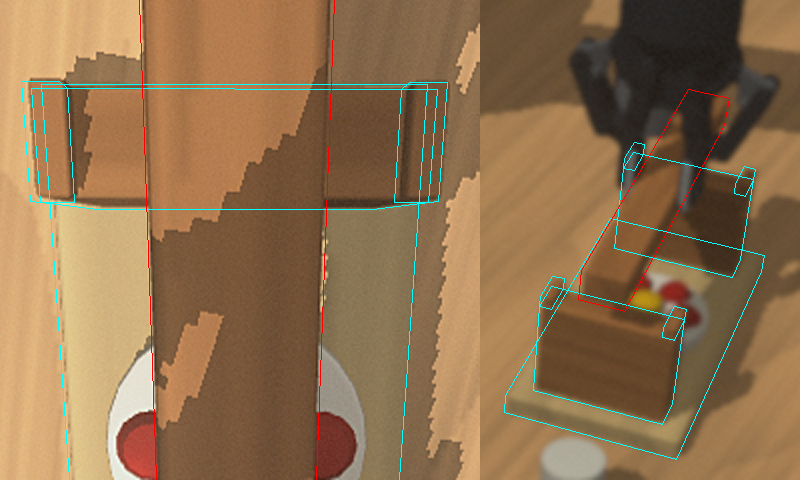

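Wrist crop: the gaps from bar to stop are equal (about 73 px each side), the bar is square, and the model overlays fit in both views. Lowering gently.

```bash
python3 -m pendant '[[[0,0,0.6,0,0,0,10],[0,0,0.8,0,0,0,10],[0,0,0.5,0,0,0,10],[0,0,0.2,0,0,0,10],[0,0,0,0,0,0,10]]]';python3 -m pendant '[[[0,0,0,0,0,0,10],[0,0,0,0,0,0,10]]]'; python3 go.py .474 .1805 .090 99.45
```

```text
time: 10.53
ee_pos: [0.475, 0.181, 0.0943]
tcp_rot: [179.8, -0.0, 99.5]
wrist_force: [0.2, 0.3, -1.0]
opening: 0.0286
time: 10.7
ee_pos: [0.4748, 0.1809, 0.0939]
tcp_rot: [179.9, -0.0, 99.5]
wrist_force: [-0.5, 0.3, -0.9]
opening: 0.029
at [0.4748 0.1809 0.0939] [ 1.7986e+02 -3.0000e-02  9.9490e+01] cm [-0.02 -0.09  0.39] rad [ 0.002 -0.001  0.001] F [-0.5  0.3 -0.9] 0.029
```

```bash
python3 -m pendant '[[[0,-0.07,0.15,0.002,0,0,10],[0,0,0.15,0,0,0,10],[0,0,0.1,0,0,0,10],[0,0,0,0,0,0,10],[0,0,0,0,0,0,10]]]'; python3 go.py .474 .1805 .090 99.45
```

```text
time: 11.12
ee_pos: [0.4744, 0.1809, 0.0902]
tcp_rot: [179.9, -0.1, 99.5]
wrist_force: [-0.5, 0.6, -1.6]
opening: 0.0287
at [0.4744 0.1809 0.0902] [ 1.7993e+02 -5.0000e-02  9.9480e+01] cm [-0.03 -0.05  0.02] rad [ 0.001 -0.001  0.001] F [-0.5  0.6 -1.6] 0.0287
```

```bash
python3 -m pendant '[[[0,0,0.06,0,0,0,10],[0,0,0,0,0,0,10],[0,0,0.06,0,0,0,10],[0,0,0,0,0,0,10]]]'; python3 go.py .474 .1805 .090 99.45
```

```text
time: 11.45
ee_pos: [0.4747, 0.181, 0.0901]
tcp_rot: [179.9, -0.1, 99.5]
wrist_force: [0.5, 0.1, -1.4]
opening: 0.0291
at [0.4747 0.181  0.0901] [ 1.7985e+02 -6.0000e-02  9.9480e+01] cm [-0.04 -0.08  0.01] rad [ 0.003 -0.001  0.001] F [ 0.5  0.1 -1.4] 0.0291
```

```bash
python3 -m pendant '[[[0,0,0.1,0,0,0,10],[0,0,0.1,0,0,0,10],[0,0,0,0,0,0,10]]]'; python3 -m pendant '[[[0,0,0.1,0,0,0,10],[0,0,0.1,0,0,0,10],[0,0,0,0,0,0,10]]]'; python3 go.py .474 .1805 .090 99.45
```

```text
time: 11.7
ee_pos: [0.4748, 0.1811, 0.0903]
tcp_rot: [179.8, -0.1, 99.5]
wrist_force: [-0.0, -0.1, -1.5]
opening: 0.0291
time: 11.95
ee_pos: [0.4751, 0.1811, 0.0902]
tcp_rot: [179.6, -0.1, 99.5]
wrist_force: [-0.3, 0.0, -1.5]
opening: 0.0287
at [0.4751 0.1811 0.0902] [ 1.7964e+02 -1.0000e-01  9.9480e+01] cm [-0.04 -0.12  0.02] rad [ 0.006 -0.002  0.001] F [-0.3  0.  -1.5] 0.0287
```

```bash
python3 -m pendant '[[[0,-0.1,0.25,0.006,-0.002,0,10],[0,0,0,0,0,0,10],[0,0,0,0,0,0,10]]]'; python3 go.py .474 .1805 .090 99.45;  python3 - <<'E'
from chk import *
o=bot.get_obs();chk("pics/k2.png",[*o["ee_pos"][:2],np.radians(o["tcp_rot"][2]-90)],o["ee_pos"][2]-.005)
print(o["joint_efforts"].round(1))
E
```

```text
time: 12.2
ee_pos: [0.4758, 0.1813, 0.0906]
tcp_rot: [179.7, -0.0, 99.5]
wrist_force: [0.1, 0.3, -1.9]
opening: 0.0286
at [0.4758 0.1813 0.0906] [ 1.7969e+02 -1.0000e-02  9.9470e+01] cm [-0.05 -0.19  0.06] rad [ 0.005 -0.     0.   ] F [ 0.1  0.3 -1.9] 0.0286
[ -0.  -46.4  47.8   0.   -0.    0. ]
```

View pics/k2.png

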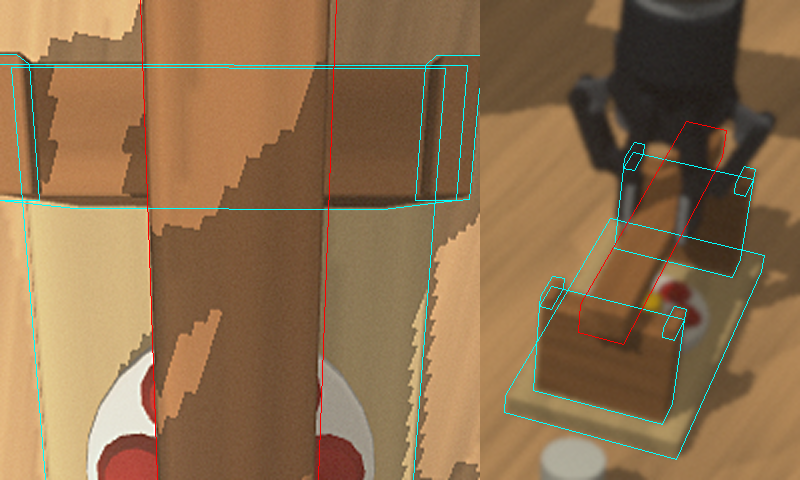

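The bar is essentially at the support tops but has drifted about 1.3 mm in +x (bar-to-stop gaps 113 and 100 px). I lift slightly, recentre and lower again with a firmer step.

```bash
python3 -m pendant '[[[-0.05,-0.2,-0.3,0.005,0,0,10],[0,0,-0.1,0,0,0,10],[0,0,0,0,0,0,10],[0,0,0,0,0,0,10]]]'; python3 go.py .474 .1805 .090 99.45
```

```text
time: 12.63
ee_pos: [0.4727, 0.1801, 0.0928]
tcp_rot: [-179.8, 0.0, 99.5]
wrist_force: [0.6, -0.6, -1.4]
opening: 0.0291
at [0.4727 0.1801 0.0928] [-1.7978e+02  2.0000e-02  9.9470e+01] cm [0.02 0.14 0.28] rad [-0.004  0.     0.   ] F [ 0.6 -0.6 -1.4] 0.0291
```

```bash
python3 -m pendant '[[[0.03,0.12,0.2,-0.004,0,0,10],[0,0,0.1,0,0,0,10],[0,0,0,0,0,0,10],[0,0,0,0,0,0,10]]]'; python3 go.py .474 .1805 .090 99.45
```

```text
time: 12.97
ee_pos: [0.474, 0.1807, 0.09]
tcp_rot: [179.9, 0.0, 99.5]
wrist_force: [-0.5, -0.5, 0.6]
opening: 0.0288
at [0.474  0.1807 0.09  ] [1.7993e+02 2.0000e-02 9.9470e+01] cm [-0.02 -0.   -0.  ] rad [0.001 0.    0.   ] F [-0.5 -0.5  0.6] 0.0288
```

Contact: vertical force up about 2 N, exactly on target. Release.

```bash
python3 -m pendant '[[[0,0,0,0,0,0,38],[0,0,0,0,0,0,42],[0,0,0,0,0,0,50],[0,0,0,0,0,0,60],[0,0,0,0,0,0,65]]]';python3 -m pendant '[[[0,0,0,0,0,0,65],[0,0,-0.5,0,0,0,65],[0,0,-1.5,0,0,0,65],[0,0,-3,0,0,0,65],[0,0,-4,0,0,0,65]]]'; python3 -m pendant '[[[0,0,-3,0,0,0,65],[0,0,-2,0,0,0,65],[-3,0,0,0,0,0,65],[-4,0,0,0,0,0,65],[-4,0,0,0,0,0,65]]]'; python3 -m pendant '[[[-4,0,0,0,0,0,65],[-4,0,0,0,0,0,65],[-4,0,0,0,0,0,65],[0,0,0,0,0,0,65],[0,0,0,0,0,0,65]]]'
python3 - <<'E'
from chk import *
P=[]
for c in("wrist","top","scene"):
    bot.camera(c);C=cam(c)
    for d in bot.masks_of(c,"rest_bar"):
        p,e=fit([.474,.1805,np.radians(9.45)],BAR,[(C,d["pixels"].astype(float))],.085)
        if e<.9: print(c,"bar",p[:2].round(4),np.degrees(p[2]).round(2),round(e,3))
    for d in bot.masks_of(c,"stand")[:1]:
        M=d["pixels"].astype(float)
        for b in bot.masks_of(c,"rest_bar"): M=np.maximum(M,b["pixels"]) if np.hypot(*(np.argwhere(b["pixels"]).mean(0)-np.argwhere(d["pixels"]).mean(0)))<60 else M
        p,e=fit([.474,.1805,np.radians(9.45)],STAND,[(C,d["pixels"].astype(float))]);print(c,"stand",p[:2].round(4),np.degrees(p[2]).round(2),round(e,3))
chk("pics/k3.png",[.474,.1807,np.radians(9.47)],.085,{"top":(130,140,290,260),"scene":(330,90,450,240)})
i=cv2.imread("pics/k3.png");cv2.imwrite("pics/k3.png",cv2.resize(i,None,fx=.78,fy=.78))
E
```

```text
time: 13.38
ee_pos: [0.4742, 0.1808, 0.0898]
tcp_rot: [179.9, 0.0, 99.5]
wrist_force: [-0.5, -0.1, 0.3]
opening: 0.0555
time: 13.8
ee_pos: [0.4705, 0.1794, 0.1749]
tcp_rot: [-179.3, 0.2, 99.5]
wrist_force: [1.4, -0.8, 0.5]
opening: 0.0558
time: 14.22
ee_pos: [0.4909, 0.0745, 0.2387]
tcp_rot: [179.9, -0.0, 100.0]
wrist_force: [-0.1, -0.2, 0.5]
opening: 0.0556
time: 14.63
ee_pos: [0.5126, -0.0556, 0.2417]
tcp_rot: [179.7, 0.1, 99.7]
wrist_force: [0.2, 0.2, -0.1]
opening: 0.0554
wrist bar [0.4727 0.1828] 9.83 0.048
wrist stand [0.4746 0.1817] 8.8 0.301
top bar [0.4724 0.1871] 9.78 0.221
top stand [0.4737 0.182 ] 9.94 0.453
scene bar [0.4735 0.1837] 9.99 0.156
scene stand [0.4742 0.1835] 9.95 0.301
```

View pics/k3.png

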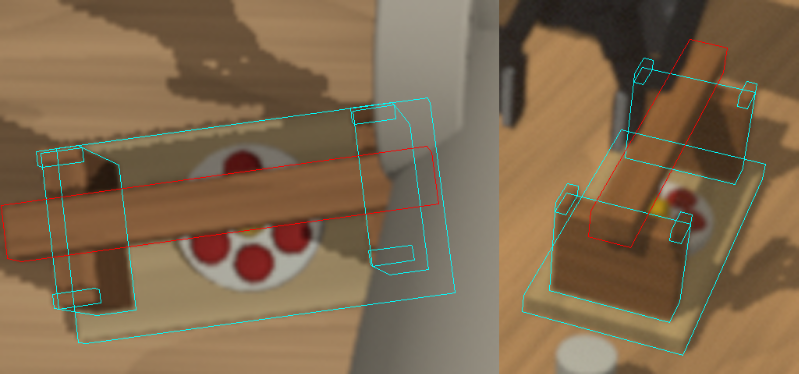

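The bar rests on both supports between the stops. Its outline matches the planned pose in both views, and the arm is clear. Handing in.

```bash
python3 -c "
from workcell import bot
print(bot.job_done(), bot.get_obs()['time'])"
```

```text
the job is handed in; nothing more can be done
the job is handed in; nothing more can be done
```

The brown 240 mm bar now lies flat across both stand supports, between the stops. I handed the job in at about 15 s of the 38 s allowed. I left the pink bar and the offcut alone and stayed clear of the wet plaque. The bar touched down with a force change of only about 2 N, and the arm was well clear before I handed in.

**What the last checks showed:**
- **Centring and squareness:** at release the gripper was within 1 mm and 0.1° of my estimate of the stand's centre and angle. In the last pictures the bar's outline matches the planned pose in the top and scene views.
- **Disagreement along the bar:** the last wrist fit puts the bar about 2 mm further along its length than planned, and the scene fit about 3 mm. The top-camera fit said about 6 mm, but the arm partly blocked that view, so I gave it little weight.
- **Angle:** those same fits put the bar within about 0.6° of the stand's angle.
- **First touchdown:** on the first try the bar drifted about 1.3 mm sideways. I raised it slightly, recentred it and set it down again.

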